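Wedge the tapered stopcock plug into its barrel

ROBOT

A 6-joint arm with a two-finger parallel gripper is mounted at the origin on a cart in front of the work surface, level with it; the furniture and walls round the work are solid. World frame = base frame: x ahead of the robot, y to its left, z up, the work surface at z = 0. Lengths are in m, angles in rad, forces in N, time in s.
With the tool pointing down it reaches from about 0.375 to 0.975 m from the base axis. Payload 3.8 kg.
Tool frame: the origin (TCP) lies midway between the tips of the shut fingers; the grasp point (between the pads) lies 19 mm behind it; x points along the fingers, y is the direction in which the jaws open and shut, and the axes are right-handed (so a half turn about x gives the same grasp; the last joint's range is limited). The gripper opens to 88 mm and grips with 3 to 60 N. Pads are 18 mm wide; open, the fingers measure 123 mm over their backs; the gripper's body (75 mm by 187 mm) begins 45 mm behind the grasp point.
Start: joints at [-1.339, 0.264, 1.604, -0, 1.274, -0.037], TCP at [0.179, -0.651, 0.239] pointing down, gripper open.
Joint ranges: [-2.63, 2.63], [-0.94, 2.18], [0.31, 2.57], [-1.31, 4.45], [0, 2.66], [-2.55, 2.55]. Speed limits (rad/s): [2.57, 2.57, 3.14, 3.14, 3.14, 3.14].

INTERFACE

Orientations are given as a rotation vector (axis times angle).
In Python, from cell import manip, inverse_kinematics, cams, order gives the robot as it stands. Calls block until the motion is done:
- manip.move_pose(position, orientation): joint-space move of the TCP to a pose.
- manip.move_linear(position, rate=0.15, rot=None): straight line of the TCP; rot=None keeps the orientation; rate is the mean speed in m/s.
- manip.set_joints(angles): joint-space move.
- manip.set_gripper(opening, force=None): finger opening in m; force is the grip in N (None keeps the last); returns when the fingers have stopped.
- manip.dwell(seconds).
- inverse_kinematics(position, orientation): joint angles nearest the present ones, or None.
- manip.state(): the state.
- cams.capture(name): name is "scene" or "side" or "wrist"; returns a dict with "image" (384x512x3 uint8, blue, green, red), "z_map" (384x512 float32, m along the optical axis (not along the pixel's ray), 0 where there is no reading), "intrinsics" (3x3 intrinsics, pixels), "position" and "orientation" of the camera in the world; the wrist camera has in their place "T_tool_cam" (4x4, takes a point from camera to tool coordinates, whose origin is the TCP and whose axes are the tool frame's). Camera axes: x right, y down, z forward; pixel columns grow to the right and rows downward; lengths in m; the calibration is good to about 2 mm. A picture is of the moment at which its call begins: read the wrist's pose just before it.
A pose or a line that the arm cannot do raises manip.IKError and nothing moves.
- order.close_job(): hands the job in, once; it reports no verdict.
The state is a dict: "clock": time; "joint_pos": joint angles; "joint_velocities": joint speeds; "tau": joint torques, N m; "tool_pos": TCP position; "tcp_rot": TCP orientation; "contact_force": force on the tool from outside, world axes, zero at the start; "moment": the same for the moment, N m; "gripper_width": finger opening in m.
Only numpy, scipy, OpenCV 4.12 (cv2) and the standard library are available. Lean on these libraries where they do the work, as an engineer would, in place of code of your own. Each camera call takes 0.05 s, during which the arm holds its last target. There are 200 camera calls.

TASK

Take the larger of the two T-handled tapered plugs from the stand and put it into the tapered bore of the stopcock barrel with its handle still well off square to the side tubes (45 degrees or more). Then press it down, with a steady push of about 17 N and never more than 22 N, and while pressing turn the handle until it stands square across the line of the two side tubes, so that the plug wedges and stays down when you let go. Leave the smaller plug and the other things where they are.

Things in the scene. Friction and masses are not known exactly. Their poses are not given: they have to be found in the camera images.
- plug: Larger tapered plug, white plastic, 79 mm tall, 120 g, loose, upright in one hole of the stand. Origin: centre of its tip (lowest point); z up its axis. Shank tapers from 5 mm radius at the tip to 10.3 mm radius 30 mm above it; collar of 15 mm radius 40 to 45 mm above the tip; flat T-handle bar 45 to 79 mm above the tip, 46 mm long along its own x, 10 mm thick along its y.
- plug_handle (a point): Centre of the larger plug's handle bar, 62 mm above its tip. Grip the bar across its 10 mm thickness, from above, fingertips a few mm above the collar, firmly: turning it in the barrel takes up to about 0.25 N m. The handle is the same after a half turn. Axes as the plug.
- spare: The smaller plug, a spare: the same height (79 mm) but a thinner shank and a handle only 28 mm long and 8 mm thick; it stands in the other hole of the stand. Origin at its tip. Leave it alone.
- stand: Grey block 130 x 48 x 46 mm, fixed, origin at the centre of its underside. Two upright holes 70 mm apart along its own x (at -35 and +35 mm), 24 mm wide. A plug hangs in a hole by its collar, its tip 6 mm above the worktop and its handle bar along the stand's x.
- barrel: Stopcock barrel on an aluminium foot 120 x 64 x 8 mm, fixed. White upright tube 44 mm wide, sprung in the foot's socket (see give), its mouth about 84 mm high. Origin: centre of the foot's underside. Its x runs along the two side tubes (hose nipples, about 40 mm up, ends 57 mm from the axis), so the finished handle lies along the barrel's y. The tube's height differs by up to 6 mm.
- mouth (a point): Point on the barrel's axis 84 mm above its origin: the mouth, up to 6 mm higher or lower (not measured). The tapered bore (10 degrees half angle, 19 mm wide at its top, sprung, gives sideways about 2 mm) begins 3 mm below the mouth. A spring pin in it pushes the plug out: its top is 9 mm below the mouth, it takes 0.27 N per mm, 5 N when the tapers touch.
- seat (a point): Point 55 mm above the barrel's origin: where the plug's tip is when the tapers first touch, up to 6 mm higher or lower (not measured: find it by feel). Pressed in all with 15 to 21 N while turned 45 degrees or more, the plug sinks about 2 to 4 mm further and holds; it sinks as it turns, so follow with the push. With under 11 N, or pressed without turning, it is pushed out again.
- vial_a: Small brown bottle, 25 mm wide, 56 mm tall, a bystander; origin at the centre of its underside.
- give (a joint): How far the white tube is pressed down in its sprung foot, in m: 0 when free, 1 mm for every 10 N of push. Pressing it more than 2.2 mm (22 N) harms it.

How it is judged:
By the outcome, as a careful person would: the job done as asked, in the order asked, and still so for the second after the job is handed in, with the robot touching nothing.
It also fails if it takes over 64 s, if anything falls off the work surface, if the arm or the gripper's body presses on something with over 40 N, if the wrist force passes 120 N, or if a joint passes its speed limit or range.

## Working session

There is one attempt and no reset: what is moved stays moved. The work goes in short steps, each a Python script; the robot and the scene stay as the last script left them, time stands still between calls to the robot, and variables do not carry over. Pictures are saved under pics/ and viewed, about 8 in all and at most 12, crops included, and the job is handed in when it is done.

```bash
ls; mkdir -p pics
cat > h.py <<'E'
import numpy as np, cv2
from scipy.spatial.transform import Rotation as R
from cell import manip, inverse_kinematics, cams, order
def cap(n):
    s=manip.state(); c=cams.capture(n)
    if 'T_tool_cam' in c:
        T=np.eye(4);T[:3,:3]=R.from_rotvec(s['tcp_rot']).as_matrix();T[:3,3]=s['tool_pos'];T=T@c['T_tool_cam']
    else:
        T=np.eye(4);o=np.array(c['orientation']);T[:3,:3]=o if o.shape==(3,3) else R.from_rotvec(o).as_matrix();T[:3,3]=c['position']
    z=c['z_map'];K=np.array(c['intrinsics']);v,u=np.mgrid[:z.shape[0],:z.shape[1]]
    P=np.stack([(u-K[0,2])/K[0,0]*z,(v-K[1,2])/K[1,1]*z,z],-1)@T[:3,:3].T+T[:3,3]
    P[z==0]=np.nan
    return c['image'],P,K,T
def down(yaw): # tool x down, jaw axis y at world angle yaw
    y=np.array([np.cos(yaw),np.sin(yaw),0]);x=np.array([0,0,-1.])
    return R.from_matrix(np.stack([x,y,np.cross(x,y)],1)).as_rotvec()
E
python3 - <<'E'
from h import *
s=manip.state();print({k:np.round(v,3) for k,v in s.items()})
for n in('scene','side'):
    im,P,K,T=cap(n);cv2.imwrite(f'pics/{n}0.png',im);np.save(f'{n}0.npy',P);print(n,T.round(3).tolist())
E
```

```text
pics
{'clock': np.float64(0.0), 'joint_pos': array([-1.339,  0.265,  1.605,  0.   ,  1.274, -0.037]), 'joint_velocities': array([ 0.001,  0.001,  0.002, -0.   , -0.001,  0.   ]), 'tau': array([ 0.0000e+00, -5.0212e+01, -3.5687e+01,  7.3000e-02,  2.9000e-02,
       -0.0000e+00]), 'tool_pos': array([ 0.179, -0.65 ,  0.237]), 'tcp_rot': array([ 2.078,  0.283, -2.079]), 'contact_force': array([ 0.072, -0.239,  0.447]), 'moment': array([ 0.03 , -0.036,  0.031]), 'gripper_width': np.float64(0.088)}
scene [[-0.812, -0.351, 0.465, 0.21], [-0.583, 0.472, -0.661, 0.574], [0.013, -0.809, -0.588, 0.623], [0.0, 0.0, 0.0, 1.0]]
side [[0.996, -0.056, 0.07, 0.534], [-0.09, -0.624, 0.776, -0.813], [-0.0, -0.78, -0.626, 0.726], [0.0, 0.0, 0.0, 1.0]]
```

View pics/scene0.png

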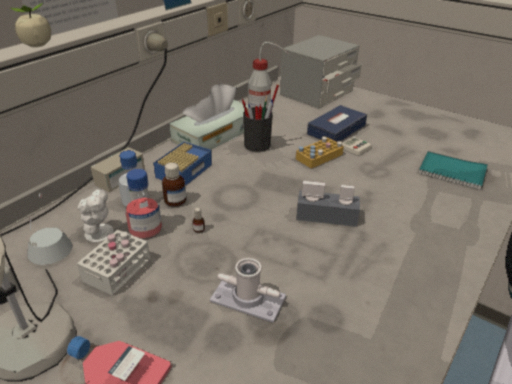

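View pics/side0.png

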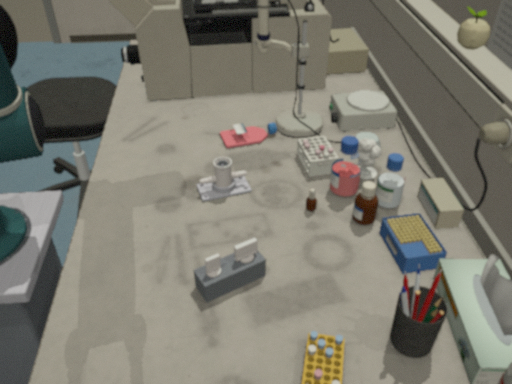

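The scene view shows the barrel at about (248,280) and the stand at (328,208). The larger plug is the left one, at (314,190), and the spare is at (346,193). In the side view the larger plug is at (245,250), the spare at (213,265) and the barrel at (223,175).

Run:
```python
from h import *
for n,b,pl in(('scene',(205,250,295,325),[(314,190),(346,193),(248,265)]),('side',(190,150,260,205),[(245,248),(213,265),(222,163)])):
    P=np.load(n+'0.npy')
    for u,v in pl: print(n,u,v,P[v,u].round(3))
    for nm,(x0,y0,x1,y1) in (('barrel',b),('stand',(290,175,370,230) if n=='scene' else (190,235,270,300))):
        Q=P[y0:y1,x0:x1].reshape(-1,3)
        for zl,zh in((.004,.014),(.03,.042),(.042,.050),(.065,.076),(.077,.095)):
            q=Q[(Q[:,2]>zl)&(Q[:,2]<zh)]
            if len(q)<8: continue
            (c,wh,a)=cv2.minAreaRect(q[:,:2].astype(np.float32)*1000)
            print(n,nm,zl,zh,len(q),np.round(c,1),np.round(wh,1),round(a,1),q.mean(0).round(3))
```

```text
scene 314 190 [ 0.57  -0.151  0.067]
scene 346 193 [ 0.51  -0.18   0.069]
scene 248 265 [0.544 0.118 0.074]
scene barrel 0.004 0.014 1137 [538.  126.9] [120.3  65.1] 13.7 [0.53  0.137 0.008]
scene barrel 0.03 0.042 333 [536.6 133.4] [114.4  26.4] 14.6 [0.532 0.133 0.038]
scene barrel 0.042 0.05 171 [534.7 134.2] [106.5  24.8] 13.4 [0.533 0.132 0.044]
scene barrel 0.065 0.076 259 [537.1 126.9] [39.8 40.8] 6.9 [0.538 0.127 0.071]
scene barrel 0.077 0.095 190 [537.8 126.9] [42.8 44.3] 71.1 [0.538 0.127 0.079]
scene stand 0.004 0.014 224 [ 515.8 -229.4] [248.3 104.5] 79.7 [ 0.533 -0.146  0.009]
scene stand 0.03 0.042 278 [ 531.1 -145.7] [129.5   7.3] 25.6 [ 0.53  -0.146  0.036]
scene stand 0.042 0.05 662 [ 541.  -165.9] [130.2  54.1] 27.2 [ 0.535 -0.161  0.046]
scene stand 0.065 0.076 157 [ 544.4 -162.3] [106.3  11.5] 26.2 [ 0.547 -0.159  0.071]
scene stand 0.077 0.095 195 [ 544.7 -164.2] [106.2  12.8] 26.4 [ 0.549 -0.16   0.083]
side 245 248 [ 0.57  -0.155  0.074]
side 213 265 [ 0.51  -0.185  0.065]
side 222 163 [0.537 0.134 0.069]
side barrel 0.004 0.014 554 [538.5 123.5] [120.  67.] 12.2 [0.537 0.116 0.008]
side barrel 0.03 0.042 218 [539.7 117.3] [112.5  27.8] 12.4 [0.538 0.119 0.037]
side barrel 0.042 0.05 63 [541.2 116.7] [101.9  22.2] 14.1 [0.537 0.116 0.045]
side barrel 0.065 0.076 146 [539.4 126. ] [43.8 38.8] 80.8 [0.538 0.125 0.072]
side barrel 0.077 0.095 56 [537.5 125.8] [41.2 44.7] 38.3 [0.537 0.125 0.079]
side stand 0.004 0.014 243 [ 569.9 -155.3] [196.2  92.7] 38.0 [ 0.542 -0.188  0.009]
side stand 0.03 0.042 310 [ 542.7 -188.1] [137.   45.8] 6.3 [ 0.541 -0.189  0.036]
side stand 0.042 0.05 952 [ 540.5 -166. ] [131.9  51.6] 26.5 [ 0.537 -0.175  0.046]
side stand 0.065 0.076 156 [ 545.7 -166.4] [107.2   8.5] 24.1 [ 0.546 -0.168  0.07 ]
side stand 0.077 0.095 228 [ 545.3 -165.2] [107.3  11.8] 27.2 [ 0.549 -0.164  0.083]
```

Run:
```python
from h import *
d=np.deg2rad
for a in(-63.5,116.5):
    for p,t in(((.572,-.150,.19),0),((.538,.126,.16),0),((.538,.126,.13),77)):
        q=inverse_kinematics(p,down(d(a+t)));print(a,t,None if q is None else np.round(q,2))
manip.move_pose((.572,-.150,.20),down(d(-63.5)))
im,P,K,T=cap('wrist');cv2.imwrite('pics/w1.png',im);np.save('w1.npy',P)
s=manip.state();print(s['clock'],s['tool_pos'],s['contact_force'])
for z in((.044,.050),(.08,.09)):
    Q=P.reshape(-1,3);q=Q[(Q[:,2]>z[0])&(Q[:,2]<z[1])&(np.hypot(Q[:,0]-.55,Q[:,1]+.16)<.12)]
    if len(q)>8:print(z,len(q),cv2.minAreaRect(q[:,:2].astype(np.float32)*1000))
```

```text
-63.5 0 [-0.3   0.14  1.84 -0.    1.16  0.81]
-63.5 0 [ 0.18  0.1   1.95 -0.    1.09  1.29]
-63.5 77 [ 0.18  0.13  1.98 -0.    1.04 -0.05]
116.5 0 [-0.3   0.14  1.84 -0.    1.16 -2.33]
116.5 0 [ 0.18  0.1   1.95 -0.    1.09 -1.85]
116.5 77 None
2.425 [ 0.57189478 -0.15098217  0.20004942] [ 0.33707132  0.21218508 -0.71933383]
(0.044, 0.05) 3154 ((540.7561645507812, -167.46620178222656), (130.95346069335938, 48.07655334472656), 26.336591720581055)
(0.08, 0.09) 631 ((545.5930786132812, -164.99920654296875), (106.20834350585938, 9.206385612487793), 26.527420043945312)
```

View pics/w1.png

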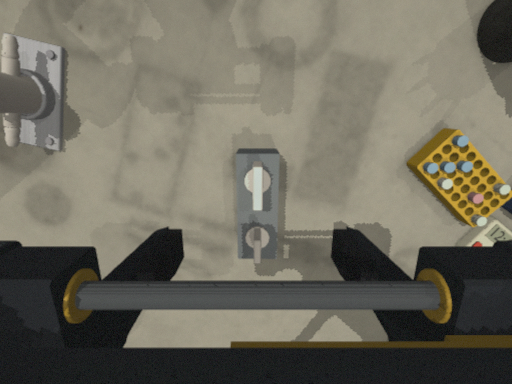

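The wrist view shows the larger plug's bar at (258,187) and the spare at (257,240). The measured poses agree with the earlier ones. Next I grip the plug, lift it, and look at the barrel.

Run:
```python
from h import *
d=np.deg2rad
manip.set_gripper(.045)
manip.move_linear((.572,-.151,.0555),rate=.12)
s=manip.state();print(s['clock'],s['tool_pos'],s['contact_force'])
manip.set_gripper(0,60)
s=manip.state();print(s['clock'],s['gripper_width'],s['contact_force'])
manip.move_linear((.572,-.151,.20),rate=.15)
s=manip.state();print(s['clock'],s['gripper_width'],s['contact_force'])
u=np.array([np.cos(d(26.5)),np.sin(d(26.5))])
b=np.array([.538,.126])-.09*u
manip.move_pose((*b,.20),down(d(-63.5)))
im,P,K,T=cap('wrist');cv2.imwrite('pics/w2.png',im);np.save('w2.npy',P)
s=manip.state();print(s['clock'],s['tool_pos'],s['gripper_width'])
Q=P.reshape(-1,3);Q=Q[np.hypot(Q[:,0]-.538,Q[:,1]-.126)<.03]
print(np.histogram(Q[:,2],np.arange(.05,.1,.002)))
for z in((.072,.1),(.076,.1)):
    q=Q[(Q[:,2]>z[0])&(Q[:,2]<z[1])]
    if len(q)>8:print(z,len(q),cv2.minEnclosingCircle(q[:,:2].astype(np.float32)*1000),q.mean(0))
Q=P.reshape(-1,3);Q=Q[(np.hypot(Q[:,0]-.538,Q[:,1]-.126)<.1)&(abs(Q[:,2]-.008)<.003)]
print(cv2.minAreaRect(Q[:,:2].astype(np.float32)*1000))
```

```text
4.5583 [ 0.57282169 -0.1512306   0.05645508] [-0.39148634 -0.68019922 -0.24313785]
5.1833 0.009739135734255777 [ 0.27334576 -0.78202657  1.54439707]
6.3 0.009638394470776294 [-0.54621545  0.96979396 -1.80077911]
7.375 [0.45835076 0.08509165 0.20011834] 0.0094164010710166
(array([ 21,  24,  31,  26,  32,  31,  40,  23,  40,  55, 118, 203, 190,
       186, 388, 136,   0,   0,   0,   0,   0,   0,   0,   0]), array([0.05 , 0.052, 0.054, 0.056, 0.058, 0.06 , 0.062, 0.064, 0.066,
       0.068, 0.07 , 0.072, 0.074, 0.076, 0.078, 0.08 , 0.082, 0.084,
       0.086, 0.088, 0.09 , 0.092, 0.094, 0.096, 0.098]))
(0.072, 0.1) 1103 ((538.0715942382812, 125.72561645507812), 21.823192596435547) [0.53889058 0.12611131 0.07710819]
(0.076, 0.1) 710 ((538.0715942382812, 125.72561645507812), 21.823192596435547) [0.53882526 0.12605297 0.07882594]
((538.1066284179688, 125.53425598144531), (119.84800720214844, 64.06036376953125), 13.399641036987305)
```

View pics/w2.png

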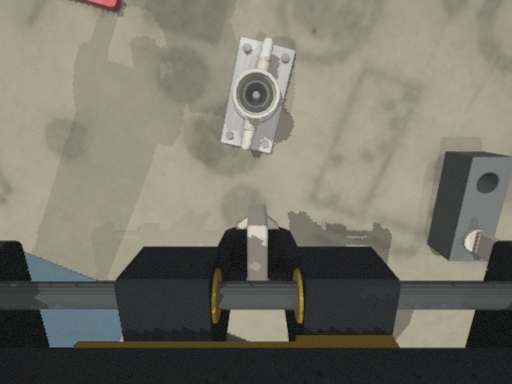

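The barrel's mouth is at (256,93) in the wrist image, which gives axis (0.538, 0.1257), yaw 13.4° and mouth z of about 0.080. The plug is held upright with its bar at (257,240). Next I lower it and feel for the seat.

```bash
cat >> h.py <<'E'
d=np.deg2rad
def F(n=4):
    a=[]
    for _ in range(n): manip.dwell(.02);a.append(manip.state()['contact_force'])
    return np.mean(a,0)
E
python3 - <<'E'
from h import *
P=np.load('w2.npy').reshape(-1,3);u=np.array([np.cos(d(26.5)),np.sin(d(26.5))]);n=np.array([-u[1],u[0]])
t=np.array([.45835,.08509]);q=P[(P[:,2]>.21)&(P[:,2]<.232)];a=(q[:,:2]-t)@u;b=(q[:,:2]-t)@n
m=(abs(b)<.007)&(a>0)&(a<.03);print('bar end',np.percentile(a[m],[50,95,100]),'n',b[m].mean(),q[m,2].max(),m.sum())
c=(.538,.1257);r=down(d(-63.5))
manip.move_pose((*c,.165),r)
manip.move_linear((*c,.135),rate=.1);manip.dwell(.2)
b0=F(10);np.save('b0.npy',b0);s=manip.state();print(s['clock'],s['tool_pos'],b0,np.std([F(1)[2] for _ in range(5)]))
z=.125
manip.move_linear((*c,z),rate=.05)
f=F()-b0
while z>.090 and f[2]<7:
    z-=.001 if z>.109 else .0005
    t0=manip.state()['clock'];manip.move_linear((*c,z),rate=.03);f=F(2)-b0;s=manip.state()
    print(round(s['clock'],2),round(s['clock']-t0,2),round(z,4),s['tool_pos'].round(4),f.round(1))
    if np.hypot(f[0],f[1])>6:break
E
```

```text
bar end [0.01297454 0.02277209 0.02333983] n -9.208360526217367e-05 0.23184729995019365 1332
8.6667 [0.53836548 0.12580128 0.13559381] [ 0.02154337  0.07988184 -1.43970737] 0.6804923738120303
9.45 0.28 0.124 [0.5381 0.1257 0.1241] [ 0.1  0.3 -0. ]
9.73 0.28 0.123 [0.5379 0.1257 0.123 ] [ 0.1 -0.5 -0.1]
10.02 0.28 0.122 [0.5379 0.1257 0.1219] [-0.1 -0.7  0.4]
10.3 0.28 0.121 [0.5379 0.1257 0.1209] [-0.3  0.3 -0.1]
10.58 0.28 0.12 [0.538  0.1257 0.12  ] [ 0.   0.2 -0.1]
10.87 0.28 0.119 [0.538  0.1257 0.119 ] [-0.1  0.1 -0. ]
11.15 0.28 0.118 [0.538  0.1257 0.118 ] [ 0.5 -0.2  1.2]
11.43 0.28 0.117 [0.538  0.1257 0.117 ] [-0.6 -0.1  1.4]
11.72 0.28 0.116 [0.538  0.1257 0.116 ] [ 0.4 -0.5  1.3]
12.0 0.28 0.115 [0.538  0.1257 0.115 ] [ 0.2 -0.1  1.5]
12.28 0.28 0.114 [0.538  0.1257 0.114 ] [ 0.9 -0.   1.9]
12.57 0.28 0.113 [0.538  0.1257 0.113 ] [-0.8 -0.2  2.7]
12.85 0.28 0.112 [0.538  0.1257 0.112 ] [ 0.  -0.4  1.8]
13.13 0.28 0.111 [0.538  0.1257 0.111 ] [-0.3 -0.3  2.1]
13.42 0.28 0.11 [0.538  0.1257 0.11  ] [-0.4  0.2  2.3]
13.7 0.28 0.109 [0.538  0.1257 0.109 ] [-0.5 -0.5  2.9]
13.
[... 484 characters left out ...]
7 0.1045] [0.1 0.2 4. ]
16.53 0.28 0.104 [0.538  0.1257 0.104 ] [ 0.3 -0.5  4.2]
16.82 0.28 0.1035 [0.538  0.1257 0.1035] [ 0.8 -0.2  4.4]
17.1 0.28 0.103 [0.538  0.1257 0.103 ] [1.1 0.5 4.5]
17.38 0.28 0.1025 [0.538  0.1257 0.1025] [ 0.1 -0.1  4.4]
17.67 0.28 0.102 [0.538  0.1257 0.102 ] [0.4 0.3 5. ]
17.95 0.28 0.1015 [0.538  0.1257 0.1015] [-0.3 -0.3  5.6]
18.23 0.28 0.101 [0.538  0.1257 0.101 ] [0.6 0.2 5.7]
18.52 0.28 0.1005 [0.538  0.1257 0.1005] [ 0.2 -0.1  5.8]
18.8 0.28 0.1 [0.538  0.1257 0.1   ] [-0.5 -0.1  4.7]
19.08 0.28 0.0995 [0.538  0.1257 0.0995] [-0.5  0.3  6.1]
19.37 0.28 0.099 [0.5381 0.1257 0.0991] [-0.1  0.3  6.4]
19.65 0.28 0.0985 [0.5382 0.1258 0.0988] [-0.3 -0.   7.2]
```

Run:
```python
from h import *
b0=np.load('b0.npy');c=(.538,.1257);z=.0985;a=-63.5
def step(n=4):
    manip.move_linear((*c,z),rate=.03,rot=down(d(a)));f=F(n)-b0;s=manip.state()
    print(round(s['clock'],2),a,round(z,4),s['tool_pos'].round(4),f.round(1),s['moment'].round(2),round(s['gripper_width'],4));return f
f=step()
while f[2]<16.3 and z>.088:
    z-=np.clip((17-f[2])/12*.001,.0001,.0005);f=step(3)
print('turn')
zs=z
while a<13.4 and zs-z<.008 and manip.state()['clock']<48:
    e=f[2]-17
    z+=np.clip(e/9*.001,-.0005,.0004)
    if 15.3<f[2]<19.3: a=min(a+3.5,13.4)
    f=step(3)
    if f[2]>21.5: z+=.0005
for _ in range(2):
    z+=np.clip((f[2]-17)/9*.001,-.0004,.0004);f=step(3)
```

```text
19.97 -63.5 0.0985 [0.5382 0.1258 0.0988] [0.1 0.  6.9] [-0.01 -0.01 -0.  ] 0.0099
20.27 -63.5 0.098 [0.5384 0.1258 0.0985] [-0.3 -0.2  7.3] [ 0.03 -0.07 -0.08] 0.0096
20.57 -63.5 0.0975 [0.5386 0.1258 0.0982] [-0.8 -0.3  8.4] [-0.01  0.03  0.02] 0.0093
20.87 -63.5 0.097 [0.5388 0.1258 0.0979] [-0.2 -0.   9.3] [0.02 0.01 0.01] 0.0095
21.17 -63.5 0.0965 [0.539  0.1259 0.0977] [ 0.  -0.3 10.4] [-0.03  0.05  0.  ] 0.0095
21.47 -63.5 0.096 [0.5391 0.1259 0.0974] [-0.4  0.  11.1] [-0.04  0.12  0.04] 0.009
21.77 -63.5 0.0955 [0.5393 0.126  0.0971] [-0.2 -0.  11.8] [-0.04  0.09  0.01] 0.0096
22.07 -63.5 0.0951 [0.5395 0.126  0.0969] [-0.9  0.  12.9] [ 0.01  0.12 -0.03] 0.0095
22.37 -63.5 0.0947 [0.5397 0.126  0.0968] [-0.9 -0.2 13.6] [ 0.01  0.09 -0.01] 0.0097
22.67 -63.5 0.0945 [0.5398 0.1261 0.0967] [-0.7  0.1 14. ] [-0.    0.14 -0.01] 0.0093
22.97 -63.5 0.0942 [0.5399 0.1261 0.0965] [-0.6 -0.1 14.1] [-0.02  0.17  0.01] 0.0095
23.27 -63.5 0.094 [0.54   0.1261 0.0964] [-0.9  0.2 14.9] [ 0.06  0.18 -0.09] 0.0098
23.57 -63.5 0.0938 [0.5401 0.1261 0.0963] [-0.9 -0.5 15.4] [-0.02  0.14  0.01] 
[... 1791 characters left out ...]
.11  0.14 -0.03] 0.0094
30.17 -4.0 0.0913 [0.5404 0.1261 0.0941] [-0.5 -0.3 16. ] [-0.08  0.07  0.06] 0.0094
30.47 -0.5 0.0912 [0.5404 0.1261 0.0941] [-0.8  0.2 16.3] [-0.08  0.03  0.01] 0.0089
30.77 3.0 0.0911 [0.5404 0.1261 0.094 ] [-0.6 -0.4 16.7] [-0.1   0.13 -0.01] 0.0095
31.07 6.5 0.0911 [0.5404 0.1261 0.094 ] [-0.9 -0.4 16.4] [-0.06  0.13 -0.01] 0.0094
31.37 10.0 0.091 [0.5405 0.1261 0.0939] [-0.9 -0.3 16.4] [-0.07  0.14  0.04] 0.0094
31.67 13.4 0.0909 [0.5405 0.1262 0.0939] [-1.1 -0.1 16.1] [-0.09  0.08 -0.01] 0.0093
31.97 13.4 0.0908 [0.5405 0.1262 0.0938] [-0.4 -0.8 16.7] [-0.1   0.09 -0.05] 0.0093
32.27 13.4 0.0908 [0.5406 0.1262 0.0938] [-1.2  0.2 16.1] [-0.08  0.1  -0.04] 0.0097
```

Push stayed at about 16–17 N through the whole 77° turn, and the plug sank about 2.3 mm. Next I ease off the push, release, back away and look.

Run:
```python
from h import *
b0=np.load('b0.npy');z=.0908
s=manip.state();y=R.from_rotvec(s['tcp_rot']).as_matrix()[:,1];print('jaw yaw',np.rad2deg(np.arctan2(y[1],y[0])))
c=s['tool_pos'][:2]; c=(.538,.1257)
for k in range(8):
    z+=.0006;manip.move_linear((*c,z),rate=.03);f=F(3)-b0;print(round(z,4),manip.state()['tool_pos'].round(4),f.round(1))
    if f[2]<2.5:break
manip.set_gripper(.04);print(manip.state()['tool_pos'],F()-b0)
p=manip.state()['tool_pos']
manip.move_linear((p[0],p[1],.20),rate=.12)
u=np.array([np.cos(d(103.4)),np.sin(d(103.4))])
manip.move_pose((*(np.array([.538,.1257])-.09*u),.2),down(d(13.4)))
im,P,K,T=cap('wrist');cv2.imwrite('pics/w3.png',im)
im2,P2,_,_=cap('scene');cv2.imwrite('pics/s3.png',cv2.resize(im2[220:330,190:310],None,fx=5,fy=5))
print(manip.state()['clock'])
for X in(P,P2):
    Q=X.reshape(-1,3);Q=Q[np.hypot(Q[:,0]-.538,Q[:,1]-.1257)<.04]
    q=Q[(Q[:,2]>.105)&(Q[:,2]<.14)];print(len(q),cv2.minAreaRect(q[:,:2].astype(np.float32)*1000),np.percentile(q[:,2],[50,90,99]))
```

```text
jaw yaw 13.40026239225443
0.0914 [0.5402 0.1261 0.094 ] [-0.9 -0.1 14.9]
0.092 [0.5399 0.1261 0.0942] [-0.6  0.4 13.8]
0.0926 [0.5395 0.126  0.0944] [-0.5  0.3 12.5]
0.0932 [0.5392 0.1259 0.0945] [-0.2 -0.1 10.9]
0.0938 [0.5389 0.1258 0.0947] [-0.3 -0.4  9. ]
0.0944 [0.5385 0.1258 0.0949] [ 0.4 -0.2  7.8]
0.095 [0.5381 0.1257 0.0951] [-0.1 -0.2  6.4]
0.0956 [0.5378 0.1256 0.0953] [ 0.3 -0.4  4.1]
[0.53791896 0.1256758  0.09550197] [-0.09491522  0.20736006  2.06159987]
36.9167
837 ((537.9896850585938, 126.1611557006836), (9.66360092163086, 45.59517288208008), 12.834392547607422) [0.12469725 0.12570738 0.1263467 ]
255 ((537.6474609375, 126.21418762207031), (10.347555160522461, 47.43143081665039), 11.991751670837402) [0.12234835 0.12612513 0.12690805]
```

View pics/w3.png

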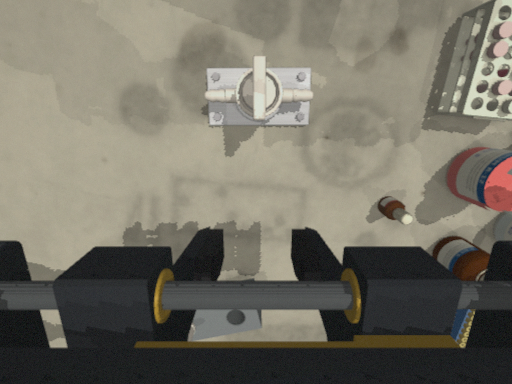

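View pics/s3.png

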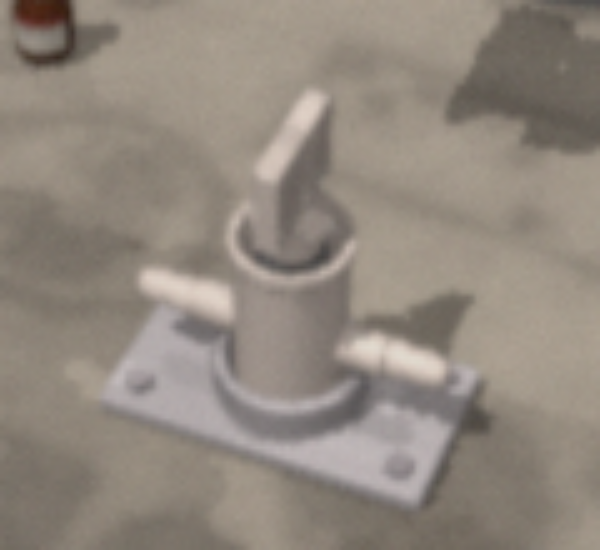

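The wrist view shows the bar at (259,88), square across the side tubes at (220,96) and (300,96). Its top is at z of about 0.126, so it stayed down; had it been pushed out it would be about 15 mm higher. One stability check before handing in.

Run:
```python
from h import *
manip.dwell(1.5)
im,P,K,T=cap('wrist');Q=P.reshape(-1,3);Q=Q[np.hypot(Q[:,0]-.538,Q[:,1]-.1257)<.04]
q=Q[(Q[:,2]>.105)&(Q[:,2]<.14)];r=cv2.minAreaRect(q[:,:2].astype(np.float32)*1000);p=np.percentile(q[:,2],[50,90,99]);print(r,p)
if abs(p[0]-.1247)<.001: order.close_job();print('closed',manip.state()['clock'])
```

```text
((538.088623046875, 125.85348510742188), (9.812633514404297, 45.10663604736328), 13.03302001953125) [0.12475914 0.12569142 0.12635216]
the job is handed in; nothing more can be done
the job is handed in; nothing more can be done
```

The larger plug is wedged in the barrel with its handle square across the side tubes. I handed the job in after about 38 s on the robot's clock.

- **Pressing and turning:** I inserted the plug with its handle 77° off square and found the seat by feel. I then turned it the full 77° with readings of about 15–17 N, mostly near 16. No reading went above 16.7 N, so the push stayed well under 22 N. The plug sank about 2.3 mm as it turned.
- **After letting go:** With the gripper clear, the handle bar measured 13.0° against the barrel's 13.4°. Its height was unchanged over a further 1.5 s, so it is holding. The spare and the other things were not touched.
- **Small disagreements:**
    - The camera puts the plug's top 1–2 mm higher than the arm's position suggests, which is within calibration error.
    - The measured twisting moment stayed near zero, well below the 0.25 N m given as a maximum, although the images confirm that the plug turned.
    - About 4 N of push was still on when I began to open the gripper.

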